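# Gauge the rounded corner of a hatch cover with radius leaves

### The arm

A 6-joint arm with a two-finger parallel gripper is mounted at the origin on the work surface. World frame = base frame: x ahead of the robot, y to its left, z up, the work surface at z = 0. Lengths are in mm, angles in degrees, forces in N, time in s.
With the tool pointing down it reaches from about 300 to 850 mm from the base axis. Payload 4.2 kg.
Tool frame: the origin (TCP) lies at the very end of the fingers, on their centre line; the grasp point (between the pads) lies 19 mm behind it; z points along the fingers, x is the direction in which the jaws open and shut, and the axes are right-handed (so a half turn about z gives the same grasp; the last joint's range is limited). The gripper opens to 91 mm and grips with 3 to 60 N. Pads are 32 mm wide; open, the fingers measure 118 mm over their backs; the gripper's body (76 mm by 178 mm) begins 60 mm behind the grasp point.
Start: joints at [-66.005, 18.312, 89.639, -0, 72.044, -1.146], TCP at [244.296, -520.541, 213.976] pointing down, gripper open.
Joint ranges: [-177.97, 177.97], [-48.28, 115.42], [12.27, 149.76], [-77.06, 257.06], [2.81, 150.46], [-146.56, 146.56]. Speed limits (degrees/s): [147.25, 147.25, 180, 180, 180, 180].

### API

Orientations are given as [roll, pitch, yaw] about the fixed x, y, z axes, in that order (R = Rz(yaw) Ry(pitch) Rx(roll)).
In Python, from workcell import env gives the robot as it stands.
- The arm moves only by the tool servo_tool, never from a script. Its argument "plan" is a list of rows, each a list of 3 entries, a list of its own where there are three numbers: the turn, a rotation vector about the tool's x, y, z in degrees, then the shift along the tool's x, y, z in mm, then the finger opening in mm, from 0 to 91.2. In form: [[[ax, ay, az], [dx, dy, dz], claw], ...]. A call has exactly 10 rows; each row shifts and turns the pose as measured when the row begins, along the tool's axes as they then stand; what a row does not reach is not made up. A row lasts 1/8 s, in which the tool goes at most 62.5 mm and 10.7 degrees, less where a joint would pass 70% of its speed; a pose out of reach is approached as far as the arm can. A call with a gripper value outside its range is refused whole. The fingers move at their own pace and stop on an object; "squeeze" is the grip in N (left out, the last holds). Time passes only in rows, so rows that do not move let the fingers close, or fill a call up. It gives the time, the measured TCP pose, the force and the opening at its end, in the units of the state.
- env.state(): the state, without advancing time (a new reading comes with each control period).
- env.grab_frame(name): name is "scene" or "top"; returns a dict with "pixels" (400x640x3 uint8, red, green, blue), "intrinsics" (3x3 intrinsics, pixels), "distortion" ([k1, k2, p1, p2, k3] as OpenCV has them; the pictures are not rectified), "eye" and "attitude" of the camera in the world. Camera axes: x right, y up, looking along -z (the intrinsics and any distortion apply to the point x, -y, -z); pixel columns grow to the right and rows downward; lengths in mm; the calibration is good to about 2 mm. A picture is of the moment at which its call begins. There is no depth.
- env.job_done(): hands the job in, once; it reports no verdict.
The state is a dict: "time_s": time; "qpos": joint angles; "qvel": joint speeds; "effort": joint torques, N m; "ee_pos": TCP position; "ee_rot": TCP orientation; "force": force on the tool from outside, world axes, zero at the start; "torque": the same for the moment, N m; "gripper_width": finger opening in mm.
Only numpy, scipy, OpenCV 4.12 (cv2) and the standard library are available. Lean on these libraries where they do the work, as an engineer would, in place of code of your own. Each camera call takes 0.05 s, during which the arm holds its last target.

### The job

Find by touch which of the three radius leaves (red, orange or green tab) fits the rounded corner of the black hatch cover on the yellow station: slide a leaf's notch straight and gently against the corner, and reject any that rocks or leaves a gap. Press the one that fits home with a few newtons for about a second, never harder than 20 N, and leave it lying flat on the mat, released, snug against the corner. Leave the other two leaves lying flat, well clear of the station (at least 12 cm), and do not disturb the pry stick or the white-tabbed leaf.

Things in the scene. Friction and masses are not known exactly. Their poses are not given: they have to be found in the camera images.
- station: Yellow 115 mm square on a fixed blue gridded mat (250 x 310 mm, top at z = 2 mm); one black hatch cover is fixed on it. Origin: on the mat, at the arc centre of that cover's rounded corner (so inside the cover, whatever its radius). x runs along the corner's bisector INTO the cover: push leaves along +x, their x parallel to it. The corner's straight edges lie at 45 degrees to x.
- leaf_red: Loose flat steel leaf, 5 mm thick, 0.08 to 0.17 kg, lying on the table. Origin on its underside, below an upright red grip tab (20 mm in x, 16 in y, top 50 mm up). +x end, 57 mm wide: concave notch open to +x, 90 degree arc of radius 12 mm running into two straight 12 mm flanks at 45 degrees to x; deepest point at x = 22 mm, arc centre x = 34 mm. Other end (x = -40 mm): round nose, not used.
- leaf_red_notch (a point): Arc centre of leaf_red's 12 mm notch, at its underside. When the leaf fits and is home it lies over the station's origin. Pushed along the station's x, a leaf one size too small is stopped by its flanks 8.5 mm short of that (two sizes: 17 mm); one too big touches at one place, rocks, and stops 6 mm (two sizes: 12 mm) beyond.
- leaf_orange: Loose flat steel leaf, 5 mm thick, 0.08 to 0.17 kg, lying on the table. Origin on its underside, below an upright orange grip tab (20 mm in x, 16 in y, top 50 mm up). +x end, 65 mm wide: concave notch open to +x, 90 degree arc of radius 18 mm running into two straight 12 mm flanks at 45 degrees to x; deepest point at x = 22 mm, arc centre x = 40 mm. Other end (x = -40 mm): round nose, not used.
- leaf_orange_notch (a point): Arc centre of leaf_orange's 18 mm notch, at its underside. When the leaf fits and is home it lies over the station's origin. Pushed along the station's x, a leaf one size too small is stopped by its flanks 8.5 mm short of that (two sizes: 17 mm); one too big touches at one place, rocks, and stops 6 mm (two sizes: 12 mm) beyond.
- leaf_green: Loose flat steel leaf, 5 mm thick, 0.08 to 0.17 kg, lying on the table. Origin on its underside, below an upright green grip tab (20 mm in x, 16 in y, top 50 mm up). +x end, 74 mm wide: concave notch open to +x, 90 degree arc of radius 24 mm running into two straight 12 mm flanks at 45 degrees to x; deepest point at x = 22 mm, arc centre x = 46 mm. Other end (x = -40 mm): round nose, not used.
- leaf_green_notch (a point): Arc centre of leaf_green's 24 mm notch, at its underside. When the leaf fits and is home it lies over the station's origin. Pushed along the station's x, a leaf one size too small is stopped by its flanks 8.5 mm short of that (two sizes: 17 mm); one too big touches at one place, rocks, and stops 6 mm (two sizes: 12 mm) beyond.
- cover_a: One of three look-alike black hatch covers, 14 mm thick, fixed on the mat: one on the yellow station, two parked on the mat's left half; which is where varies. Each has one rounded corner, radius 12, 18 or 24 mm (all different, unmarked: find it by touch or sight). Origin: that arc's centre, underside; the rounded corner is towards -x, -y, and the cover ends 50 mm out along +x and +y.
- cover_b: One of three look-alike black hatch covers, 14 mm thick, fixed on the mat: one on the yellow station, two parked on the mat's left half; which is where varies. Each has one rounded corner, radius 12, 18 or 24 mm (all different, unmarked: find it by touch or sight). Origin: that arc's centre, underside; the rounded corner is towards -x, -y, and the cover ends 50 mm out along +x and +y.
- cover_c: One of three look-alike black hatch covers, 14 mm thick, fixed on the mat: one on the yellow station, two parked on the mat's left half; which is where varies. Each has one rounded corner, radius 12, 18 or 24 mm (all different, unmarked: find it by touch or sight). Origin: that arc's centre, underside; the rounded corner is towards -x, -y, and the cover ends 50 mm out along +x and +y.
- spudger: Bystander: blue plastic pry stick, 140 x 10 x 6 mm, lying on the table between the leaves and the mat.
- bump_leaf: Bystander: aluminium leaf with a convex nose only and a white tab, about 70 mm long, left of the mat; it is of no use for an outside corner.

How it is judged (in metres and radians):
On the way:
1. the leaf that fits is pressed home in the corner with 2 N or more for 0.4 s: its arc centre within 2 mm of the corner's, in line with it (((horizontal distance between leaf_red_notch and station below 0.002 m and angle between the x axis of leaf_red and the x axis of station, either way round below 0.06 rad and x of leaf_red in the frame of station below 0 m and (contact force between leaf_red and cover_a above 2 N or contact force between leaf_red and cover_b above 2 N or contact force between leaf_red and cover_c above 2 N)) or (horizontal distance between leaf_orange_notch and station below 0.002 m and angle between the x axis of leaf_orange and the x axis of station, either way round below 0.06 rad and x of leaf_orange in the frame of station below 0 m and (contact force between leaf_orange and cover_a above 2 N or contact force between leaf_orange and cover_b above 2 N or contact force between leaf_orange and cover_c above 2 N)) or (horizontal distance between leaf_green_notch and station below 0.002 m and angle between the x axis of leaf_green and the x axis of station, either way round below 0.06 rad and x of leaf_green in the frame of station below 0 m and (contact force between leaf_green and cover_a above 2 N or contact force between leaf_green and cover_b above 2 N or contact force between leaf_green and cover_c above 2 N)))), for 0.4 s.
At the end, for the whole second after the job is handed in: The fitting leaf lies flat on the mat against the corner on the station, its arc centre within 2 mm of the corner's and its axis within 0.06 rad of the bisector; the other two leaves lie flat at table or mat height, more than 11 cm from the station's origin; all are at rest and released (((horizontal distance between leaf_red_notch and station below 0.002 m and angle between the x axis of leaf_red and the x axis of station, either way round below 0.06 rad and x of leaf_red in the frame of station below 0 m and angle between each of leaf_red, leaf_orange, leaf_green's own z axis and vertical below 0.05 rad and height (world z) of each of leaf_red, leaf_orange, leaf_green below 0.005 m and linear speed of each of leaf_red, leaf_orange, leaf_green below 0.01 m/s and horizontal distance between each of leaf_orange, leaf_green and station above 0.11 m) or (horizontal distance between leaf_orange_notch and station below 0.002 m and angle between the x axis of leaf_orange and the x axis of station, either way round below 0.06 rad and x of leaf_orange in the frame of station below 0 m and angle between each of leaf_red, leaf_orange, leaf_green's own z axis and vertical below 0.05 rad and height (world z) of each of leaf_red, leaf_orange, leaf_green below 0.005 m and linear speed of each of leaf_red, leaf_orange, leaf_green below 0.01 m/s and horizontal distance between each of leaf_red, leaf_green and station above 0.11 m) or (horizontal distance between leaf_green_notch and station below 0.002 m and angle between the x axis of leaf_green and the x axis of station, either way round below 0.06 rad and x of leaf_green in the frame of station below 0 m and angle between each of leaf_red, leaf_orange, leaf_green's own z axis and vertical below 0.05 rad and height (world z) of each of leaf_red, leaf_orange, leaf_green below 0.005 m and linear speed of each of leaf_red, leaf_orange, leaf_green below 0.01 m/s and horizontal distance between each of leaf_red, leaf_orange and station above 0.11 m))); the robot touches nothing.
It fails at once if a leaf is pressed against a cover with more than 20 N ((contact force between leaf_red and cover_a above 20 N or contact force between leaf_red and cover_b above 20 N or contact force between leaf_red and cover_c above 20 N) or (contact force between leaf_orange and cover_a above 20 N or contact force between leaf_orange and cover_b above 20 N or contact force between leaf_orange and cover_c above 20 N) or (contact force between leaf_green and cover_a above 20 N or contact force between leaf_green and cover_b above 20 N or contact force between leaf_green and cover_c above 20 N)).
It fails at once if the pry stick or the white-tabbed leaf is moved by more than 2 cm (distance of any of spudger, bump_leaf from where it was at the start of the episode above 0.02 m).
It also fails if it takes over 69 s, if anything falls off the work surface, if the arm or the gripper's body presses on something with over 40 N, if the wrist force passes 120 N, or if a joint passes its speed limit or range.

## Working session

There is one attempt and no reset: what is moved stays moved. The work goes in short steps, Python scripts to look and compute and a tool call to move; the robot and the scene stay as the last step left them, time stands still between calls to the robot, and variables do not carry over. Pictures are saved under pics/ and viewed, and the job is handed in when it is done.

Besides the shell and the picture viewer there is one more tool, called after ">>>" as a command line: name --argument value ..., lists and objects as JSON in quotes. servo_tool: Moves the arm, as the interface text tells. Its arguments: {"type":"object","properties":{"plan":{"type":"array"},"squeeze":{"type":"number"}},"required":["plan"]}

```bash
mkdir -p pics; ls
cat > h.py <<'E'
import numpy as np,cv2,json
from workcell import env
from scipy.spatial.transform import Rotation as R
def grab(name,tag):
    f=env.grab_frame(name); cv2.imwrite(f'pics/{tag}.png',f['pixels'][:,:,::-1])
    np.savez(f'{tag}.npz',**{k:np.array(v) for k,v in f.items()}); return f
def load(tag): return dict(np.load(f'{tag}.npz'))
def att(f):
    a=np.array(f['attitude'],float)
    return a if a.shape==(3,3) else R.from_euler('xyz',a,degrees=True).as_matrix()
def px2w(f,px,z):
    px=np.array(px,float).reshape(-1,1,2)
    u=cv2.undistortPoints(px,np.array(f['intrinsics'],float),np.array(f['distortion'],float)).reshape(-1,2)
    d=np.c_[u[:,0],-u[:,1],-np.ones(len(u))]@att(f).T
    e=np.array(f['eye'],float); return e+d*((z-e[2])/d[:,2])[:,None]
def w2px(f,P):
    P=np.array(P,float).reshape(-1,3); c=(P-np.array(f['eye']))@att(f); c=c*[1,-1,-1]
    return cv2.projectPoints(c,np.zeros(3),np.zeros(3),np.array(f['intrinsics'],float),np.array(f['distortion'],float))[0].reshape(-1,2)
def crop(tag,x0,y0,x1,y1,s,out):
    im=cv2.imread(f'pics/{tag}.png')[y0:y1,x0:x1]; cv2.imwrite(f'pics/{out}.png',cv2.resize(im,None,fx=s,fy=s,interpolation=cv2.INTER_CUBIC))
E
python3 - <<'E'
from h import *
for n in('scene','top'):
    f=grab(n,n+'0'); print(n,f['intrinsics'],f['distortion'],f['eye'],f['attitude'])
print(env.state())
E
```

```text
pics
scene [[486.2373001    0.         314.44985045]
 [  0.         486.2373001  200.26574782]
 [  0.           0.           1.        ]] [0.04278765 0.         0.         0.         0.        ] [940.81921031 698.93357776 845.65785985] [ 42.80326756  -0.69081017 149.68418803]
top [[446.0338112    0.         315.41421401]
 [  0.         446.0338112  193.69781926]
 [  0.           0.           1.        ]] [0.02038361 0.         0.         0.         0.        ] [ 441.47638324   47.23608551 1262.66753361] [  4.80467904   0.9699482  -91.15644988]
{'time_s': 0.1, 'qpos': array([-6.60044191e+01,  1.83477021e+01,  8.97006650e+01, -2.55995612e-03,
        7.20454610e+01, -1.14606886e+00]), 'qvel': array([-0.00867833, -0.0769268 , -0.22036617,  0.00392153,  0.01801745,
        0.07722223]), 'effort': array([ 3.94213348e-04, -4.13333023e+01, -2.32510078e+01,  7.29272445e-02,
        4.21965960e-02, -6.29708757e-05]), 'ee_pos': array([ 244.08742778, -520.09951605,  213.19867554]), 'ee_rot': array([ 1.79999443e+02,  9.38581049e-02, -6.48575596e+01]), 'force': array([-0.56133666, -0.331198  ,  0.6890386 ]), 'torque': array([ 0.03539527, -0.00043312,  0.0421204 ]), 'gripper_width': 91.4327436811571}
```

View pics/top0.png

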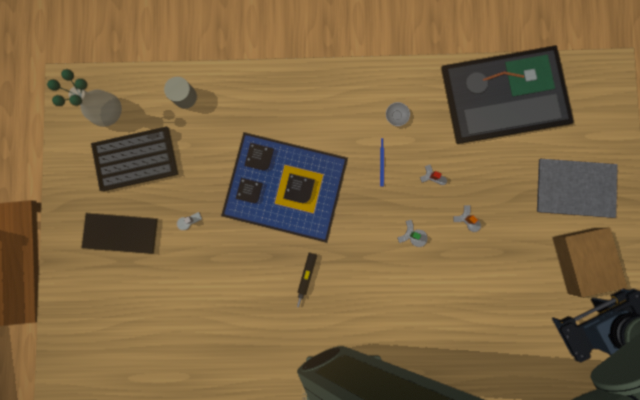

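View pics/scene0.png

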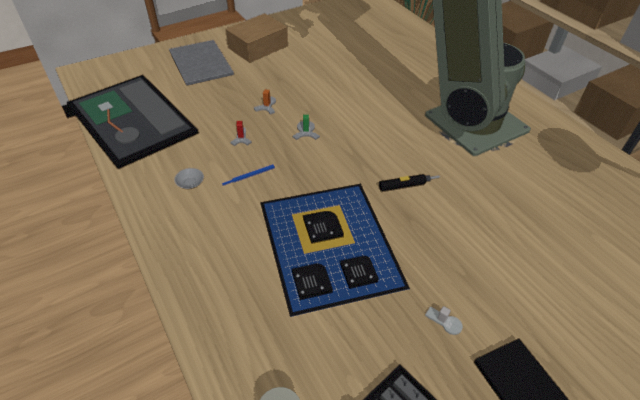

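Run:
```python
from h import *
crop('top0',215,125,355,245,5,'t_mat');crop('top0',375,130,495,255,5,'t_leaf')
crop('scene0',255,175,415,320,5,'s_mat');crop('scene0',215,80,335,190,5,'s_leaf')
```

```text
(no output)
```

View pics/t_mat.png

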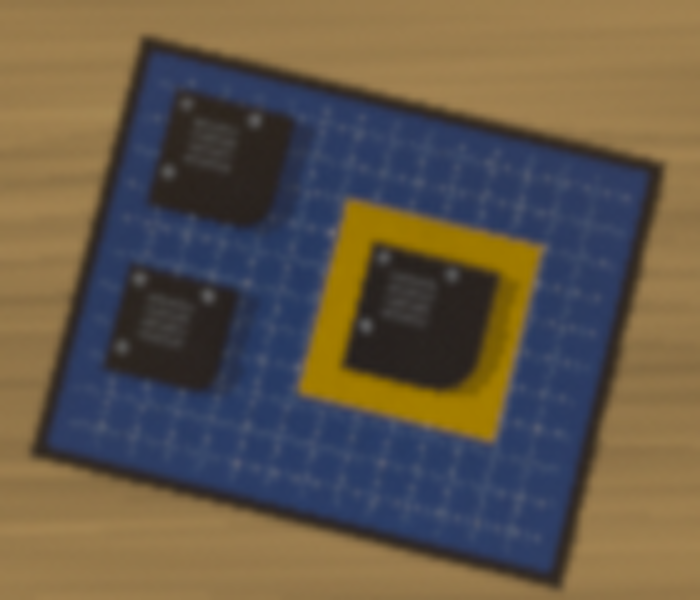

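View pics/t_leaf.png

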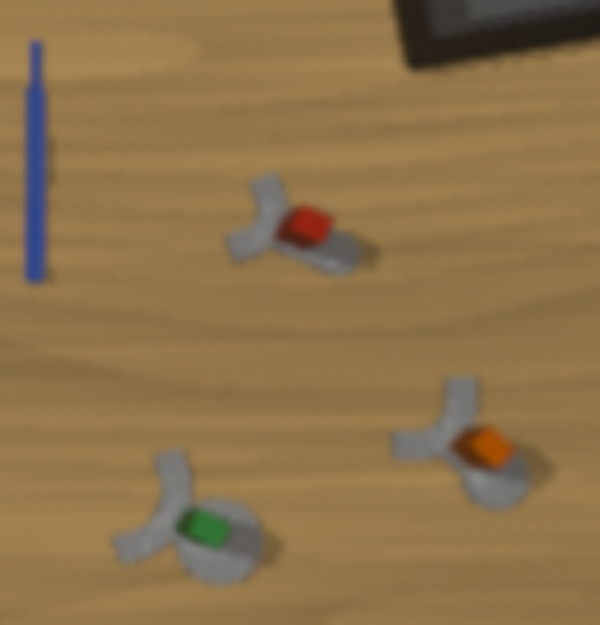

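View pics/s_mat.png

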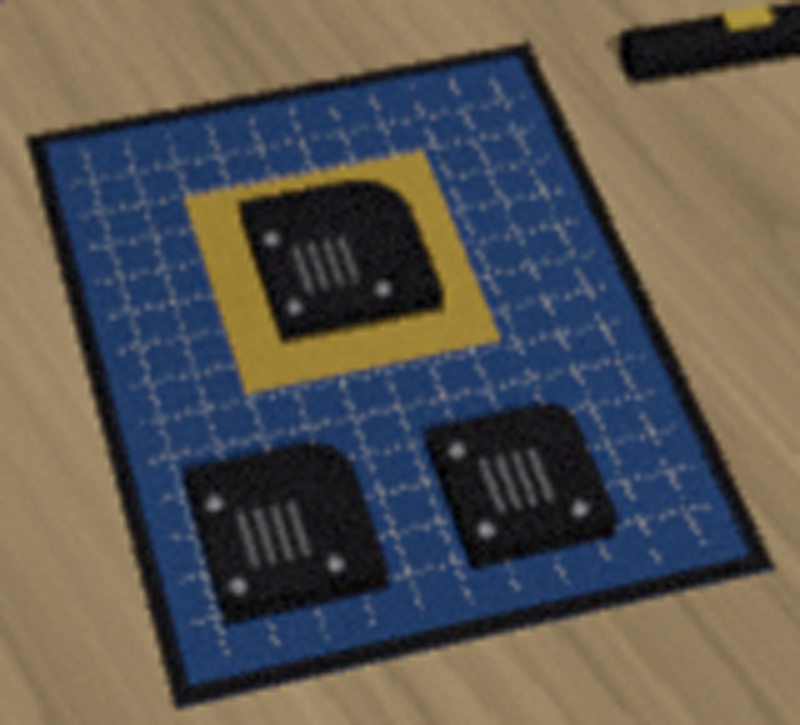

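View pics/s_leaf.png

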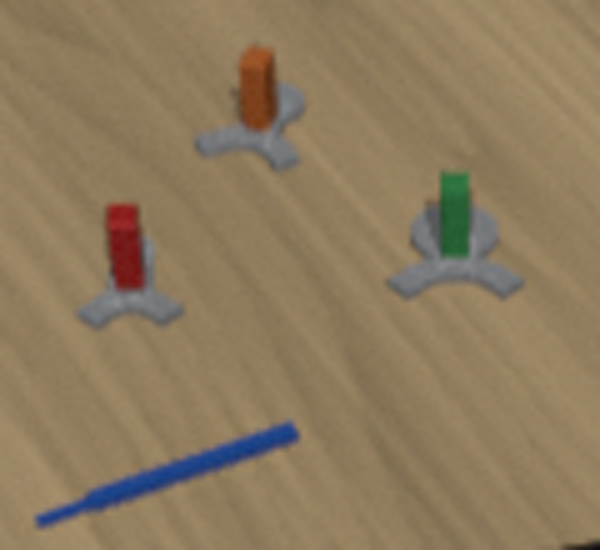

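Run:
```python
from h import *
T=load('top0');S=load('scene0');np.set_printoptions(precision=1,suppress=True)
t=lambda p,z:px2w(T,np.array(p)/5+[215-.4,125-.4],z)[:,:2]
s=lambda p,z:px2w(S,np.array(p)/5+[255-.4,175-.4],z)[:,:2]
tl=lambda p,z:px2w(T,np.array(p)/5+[375-.4,130-.4],z)[:,:2]
sl=lambda p,z:px2w(S,np.array(p)/5+[215-.4,80-.4],z)[:,:2]
mt=t([[145,38],[663,163],[560,585],[35,453]],2); ms=s([[178,705],[30,138],[528,45],[772,568]],2)
print('mat',mt,ms)
print('yel',t([[345,198],[546,243],[495,442],[299,393]],2),s([[248,392],[188,197],[426,150],[500,341]],2))
for n,m in(('t',mt),('s',ms)):
    print(n,[np.linalg.norm(m[i]-m[i-1]) for i in range(4)],[np.degrees(np.arctan2(*(m[i]-m[i-1])[::-1])) for i in range(4)])
a=t([[374,243],[500,271],[345,370]],16);print('coverT',a,np.linalg.norm(a[1]-a[0]),np.linalg.norm(a[2]-a[0]))
print('coverS',s([[240,203]],16),s([[283,340],[443,308]],2))
print('others',[np.linalg.norm(np.diff(t(p,16),axis=0)) for p in([[177,92],[293,118]],[[177,92],[150,207]],[[130,268],[238,290]],[[130,268],[106,370]])])
for n,p in(('red',[[308,222]]),('or',[[492,447]]),('gr',[[210,526]])):print(n,'tab top T',tl(p,50))
for n,p in(('red',[[124,211]]),('or',[[258,54]]),('gr',[[455,178]])):print(n,'tab top S',sl(p,50))
print('green tips T',tl([[171,453],[118,550],[222,540]],5),'S',sl([[517,283],[395,290]],5))
```

```text
mat [[729.7 269.3]
 [650.4 -26.3]
 [412.2  37.7]
 [492.5 333.4]] [[731.8 268.7]
 [650.8 -27.8]
 [412.4  37. ]
 [493.7 334. ]]
yel [[634.3 155.6]
 [605.9  41.4]
 [493.2  72.7]
 [523.3 183.3]] [[634.7 151.9]
 [603.9  41.4]
 [492.9  71. ]
 [525.3 182.6]]
t [np.float64(245.74467458517051), np.float64(306.1239951126113), np.float64(246.6601548193694), np.float64(306.37885615421965)] [np.float64(-15.112799719609237), np.float64(-105.03047854857985), np.float64(164.9463887024596), np.float64(74.79827395238692)]
s [np.float64(246.8708322963989), np.float64(307.41349296376325), np.float64(247.03128768538534), np.float64(307.97748851093155)] [np.float64(-15.333543961319558), np.float64(-105.2887811813462), np.float64(164.79728710694104), np.float64(74.68140571623414)]
coverT [[606.2 138.4]
 [588.8  67.7]
 [534.8 155.8]] 72.82841448490085 73.50909244777235
coverS [[590.8  67.1]] [[607.5 135. ]
 [537.  154.7]]
others [np.float64(67.73244621477093), np.float64(67.37156454890486), np.float64(62.40333022269095), np.float64(59.04065244947222)]
red tab top T [[ 590.5 -264.2]]
or tab top T [[ 466.3 -357.2]]
gr tab top T [[ 426.8 -204.6]]
red tab top S [[ 589.9 -270.1]]
or tab top S [[ 466.1 -362.1]]
gr tab top S [[ 425.5 -209.9]]
green tips T [[ 467.4 -193.9]
 [ 413.9 -162.3]
 [ 418.4 -220.3]] S [[ 412.6 -165.6]
 [ 472.3 -192.6]]
```

```bash
cat >> h.py <<'E'
def ov(tag,sets,x0,y0,x1,y1,s,out):
    f=load(tag); im=cv2.imread(f'pics/{tag}.png')[y0:y1,x0:x1]; im=cv2.resize(im,None,fx=s,fy=s,interpolation=cv2.INTER_CUBIC)
    for P,c in sets:
        p=(w2px(f,P)-[x0,y0]+.5)*s-.5; cv2.polylines(im,[np.round(p*8).astype(np.int32)],False,c,1,cv2.LINE_AA,3)
    cv2.imwrite(f'pics/{out}.png',im)
def place(q,x,y,th,z):
    q=np.array(q,float); c,s=np.cos(np.radians(th)),np.sin(np.radians(th))
    return np.c_[x+c*q[:,0]-s*q[:,1],y+s*q[:,0]+c*q[:,1],np.full(len(q),z)]
def leaf(x,y,th,Rr=24,z=0):
    cx=22+Rr; a=np.radians(np.linspace(135,225,15)); arc=np.c_[cx+Rr*np.cos(a),Rr*np.sin(a)]
    f1=arc[0]+12*np.array([.7071,.7071]); f2=arc[-1]+12*np.array([.7071,-.7071]); n=np.vstack([f1,arc,f2])
    tab=[[-10,-8],[10,-8],[10,8],[-10,8],[-10,-8]]
    return [(place(n,x,y,th,z+5),(0,0,255)),(place(tab,x,y,th,z+50),(255,0,255)),(place(tab,x,y,th,z+5),(0,255,255)),(place([[-40,-5],[-40,5]],x,y,th,z+5),(0,0,255))]
def cover(x,y,th,Rr=24):
    a=np.radians(np.linspace(180,270,15)); q=np.vstack([[50,50],[-Rr,50],np.c_[Rr*np.cos(a),Rr*np.sin(a)],[50,-Rr],[50,50]])
    return [(place(q,x,y,th,16),(0,0,255)),(place(q,x,y,th,2),(0,255,0))]
E
python3 - <<'E'
from h import *
L=leaf(426,-207,63)
ov('top0',L,390,210,440,255,14,'o1');ov('scene0',L,285,105,330,145,14,'o2')
C=cover(546.4,101.9,-15)
ov('top0',C,270,155,330,220,9,'o3');ov('scene0',C,285,200,365,260,9,'o4')
E
cd pics; python3 -c "
import cv2,numpy as np
for a,b,o in(('o1','o2','oa'),('o3','o4','ob')):
    A,B=cv2.imread(a+'.png'),cv2.imread(b+'.png');h=max(len(A),len(B));p=lambda I:cv2.copyMakeBorder(I,0,h-len(I),0,0,0)
    I=np.hstack([p(A),p(B)]);k=1
    print(I.shape);cv2.imwrite(o+'.png',I)"
```

```text
(630, 1330, 3)
(585, 1260, 3)
```

View pics/o1.png

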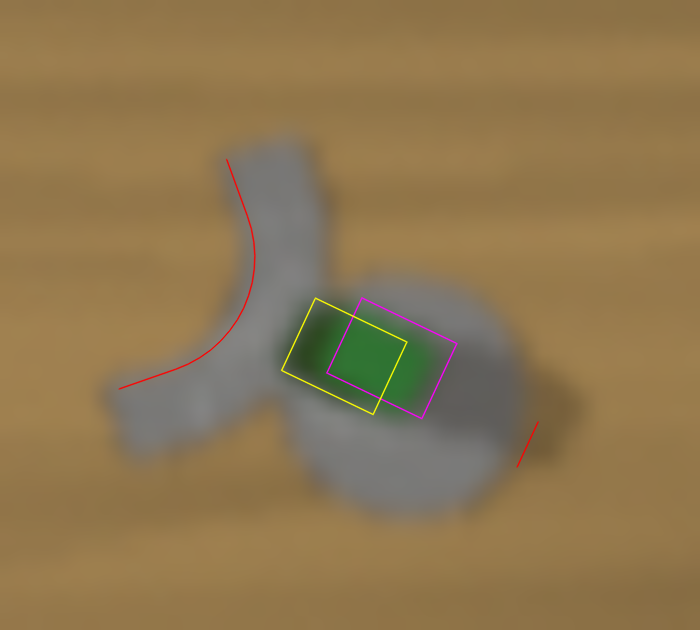

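View pics/o2.png

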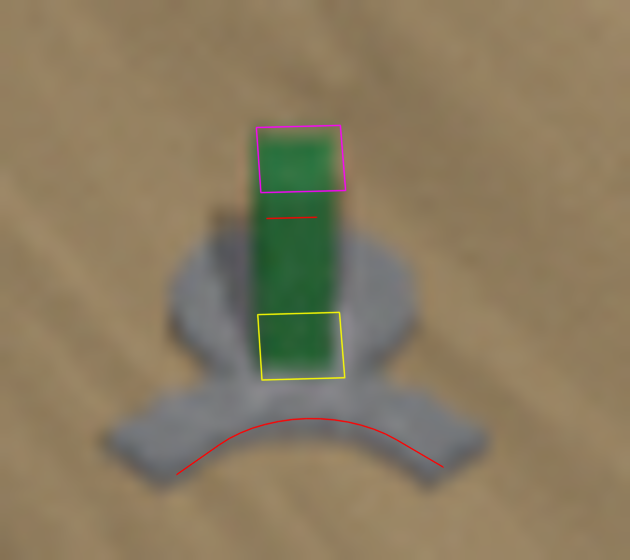

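View pics/o3.png

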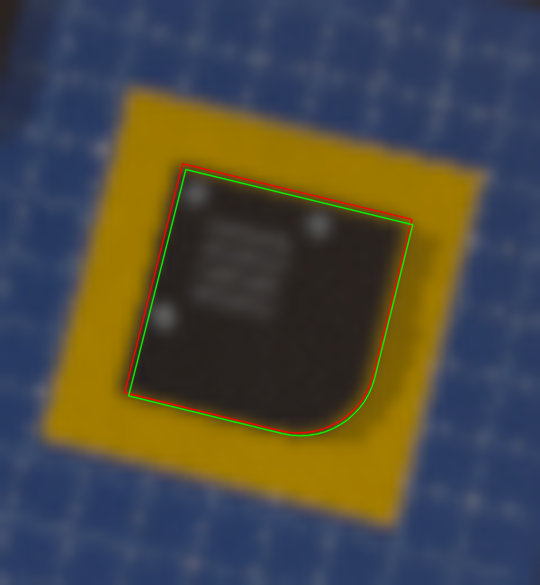

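View pics/o4.png

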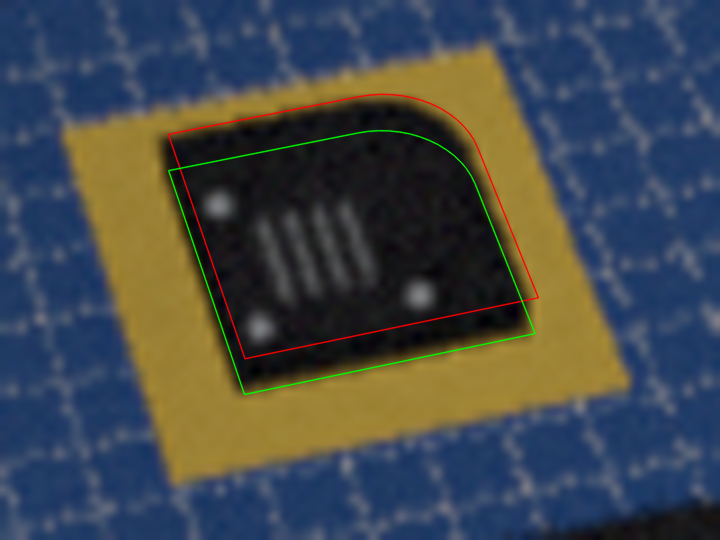

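Run:
```python
from h import *
from scipy.optimize import least_squares as ls
T=load('top0');S=load('scene0')
q=np.array([[37.5,25.5],[37.5,-25.5],[22,0]])
def tp(p,x0,y0,s=14): return (np.array(p)+.5)/s-.5+[x0,y0]
oT=tp([[104,388],[220,165],[250,285],[372,353]],390,210); oS=tp([[430,487],[163,490],[298,436],[294,160]],285,105)
def pr(f,p): return w2px(f,np.vstack([place(q,*p,5),place([[0,0]],*p,50)]))
for nm,fs in(('T',[(T,oT)]),('S',[(S,oS)]),('both',[(T,oT),(S,oS)])):
    r=ls(lambda p:np.concatenate([(pr(f,p)-o).ravel() for f,o in fs]),[426,-207,63]); print(nm,r.x,np.round(r.fun,1))
L=leaf(*r.x)
ov('top0',L,390,210,440,255,14,'p1');ov('scene0',L,285,105,330,145,14,'p2')
```

```text
T [ 426.84106996 -205.24488764   62.3204642 ] [ 0.4 -0.4 -0.  -0.8 -1.1  1.2  0.7  0. ]
S [ 429.04682828 -203.93773186   61.15831623] [ 0.1 -0.2  0.  -0.3 -0.1 -0.3  0.   0.9]
both [ 427.77697074 -205.01549698   61.8116269 ] [ 0.2 -0.9  0.  -1.2 -1.2  0.8  0.6 -0.3  0.5 -0.7  0.4 -0.6  0.2 -0.6
  0.2  0.5]
```

View pics/p1.png

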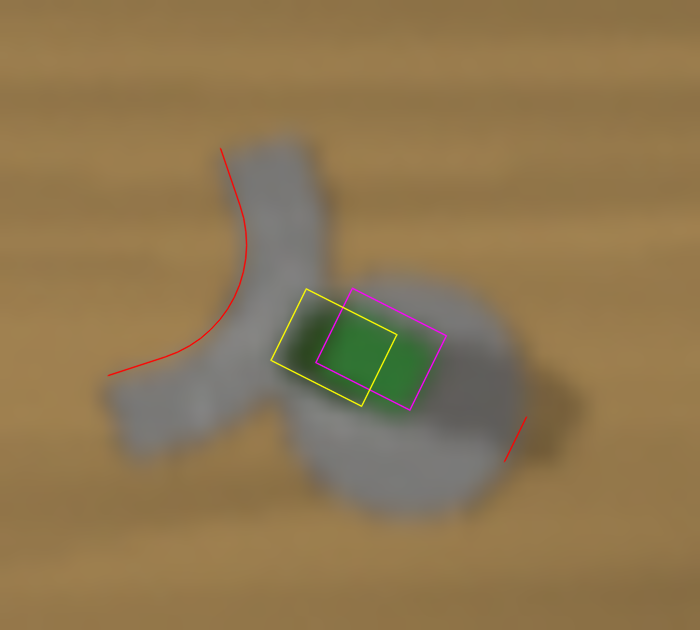

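View pics/p2.png

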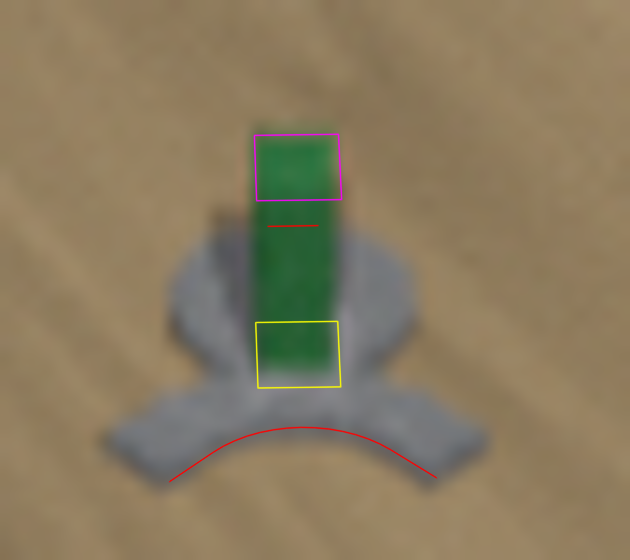

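```bash
cat >> h.py <<'E'
def plan(tgt,yaw,n):
    s=env.state(); p=np.array(s['ee_pos'],float); Rm=R.from_euler('xyz',s['ee_rot'],degrees=True)
    G=R.from_euler('xyz',[180,0,yaw],degrees=True); rv=(Rm.inv()*G).as_rotvec(degrees=True)
    print('now',np.round(p,1),np.round(s['ee_rot'],1),'t',s['time_s'],'rotvec',np.round(rv,2))
    out=[];d=(np.array(tgt)-p)/n
    for k in range(n):
        out.append([np.round(rv/n,2).tolist(),np.round(Rm.inv().apply(d),1).tolist()]); Rm=Rm*R.from_rotvec(rv/n,degrees=True)
    for o in out:print(o)
E
python3 -c "
from h import *
plan([427.5,-205,100],-27.5,9)"
```

```text
now [ 244.1 -520.1  213.2] [ 1.80e+02  1.00e-01 -6.49e+01] t 0.1 rotvec [-3.000e-02  9.000e-02 -3.736e+01]
[[-0.0, 0.01, -4.15], [-23.0, -33.3, 12.6]]
[[-0.0, 0.01, -4.15], [-20.5, -34.9, 12.6]]
[[-0.0, 0.01, -4.15], [-18.0, -36.3, 12.6]]
[[-0.0, 0.01, -4.15], [-15.3, -37.5, 12.6]]
[[-0.0, 0.01, -4.15], [-12.5, -38.5, 12.6]]
[[-0.0, 0.01, -4.15], [-9.7, -39.3, 12.6]]
[[-0.0, 0.01, -4.15], [-6.9, -39.9, 12.6]]
[[-0.0, 0.01, -4.15], [-3.9, -40.3, 12.6]]
[[-0.0, 0.01, -4.15], [-1.0, -40.5, 12.6]]
```

>>> servo_tool --plan '[[[0,0,-4.2],[-23,-33.3,12.6],60],[[0,0,-4.2],[-20.5,-34.9,12.6],60],[[0,0,-4.2],[-18,-36.3,12.6],60],[[0,0,-4.2],[-15.3,-37.5,12.6],60],[[0,0,-4.2],[-12.5,-38.5,12.6],60],[[0,0,-4.2],[-9.7,-39.3,12.6],60],[[0,0,-4.2],[-6.9,-39.9,12.6],60],[[0,0,-4.2],[-3.9,-40.3,12.6],60],[[0,0,-4.2],[-1,-40.5,12.6],60],[[0,0,0],[0,0,0],60]]' --squeeze 25

```text
time_s: 1.35
ee_pos: [427.0, -193.0, 93.4]
ee_rot: [-179.9, 0.3, -25.9]
force: [0.2, -0.1, -1.6]
gripper_width: 60.0
```

```bash
python3 -c "
from h import *
plan([427.3,-205,16],-27.5,6)"
```

```text
now [ 427.  -193.    93.4] [-179.9    0.3  -25.9] t 1.35 rotvec [-0.08  0.32  1.56]
[[-0.01, 0.05, 0.26], [1.0, 1.8, 12.9]]
[[-0.01, 0.05, 0.26], [1.0, 1.8, 12.9]]
[[-0.01, 0.05, 0.26], [1.0, 1.8, 12.9]]
[[-0.01, 0.05, 0.26], [1.0, 1.8, 12.9]]
[[-0.01, 0.05, 0.26], [1.0, 1.8, 12.9]]
[[-0.01, 0.05, 0.26], [1.0, 1.8, 12.9]]
```

>>> servo_tool --plan '[[[0,0.3,1.6],[6,10.5,0],50],[[0,0,0],[0,0,10],50],[[0,0,0],[0,0,15],50],[[0,0,0],[0,0,15],50],[[0,0,0],[0,0,12],50],[[0,0,0],[0,0,8],50],[[0,0,0],[0,0,0],50],[[0,0,0],[0,0,0],50],[[0,0,0],[0,0,0],50],[[0,0,0],[0,0,0],50]]'

```text
time_s: 2.6
ee_pos: [426.9, -211.9, 31.6]
ee_rot: [-180.0, -0.2, -28.2]
force: [-1.1, -1.4, -0.1]
gripper_width: 50.3
```

```bash
python3 -c "
from h import *
plan([427.3,-205.2,15],-27.5,2)
L=leaf(427.3,-205.2,62.5)
grab('top','top1');grab('scene','scene1')
ov('top1',L,370,180,460,270,6,'q1');ov('scene1',L,265,65,365,165,6,'q2')
a=cv2.imread('pics/q1.png');b=cv2.imread('pics/q2.png');cv2.imwrite('pics/q.png',cv2.resize(np.hstack([a,cv2.resize(b,(540,540))]),(800,400)))"
```

```text
now [ 426.9 -211.9   31.6] [-180.    -0.2  -28.2] t 2.6 rotvec [-0.02 -0.23 -0.75]
[[-0.01, -0.11, -0.37], [-1.4, -3.0, 8.3]]
[[-0.01, -0.11, -0.37], [-1.4, -3.1, 8.3]]
```

View pics/q.png

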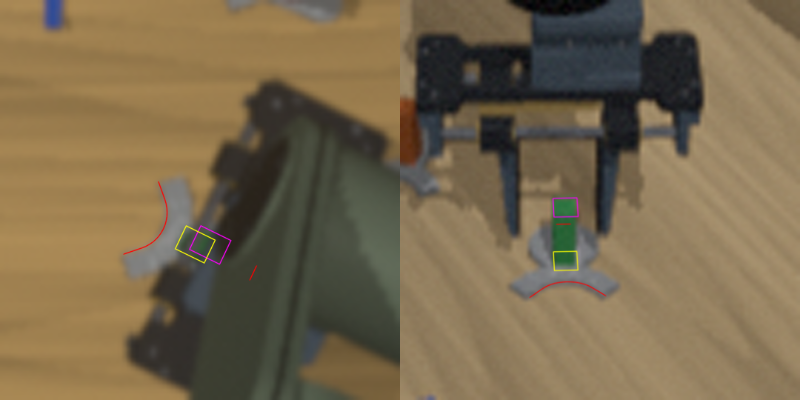

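>>> servo_tool --plan '[[[0,-0.2,-0.8],[-2.5,-6,6],50],[[0,0,0],[0,0,7],50],[[0,0,0],[0,0,3],50],[[0,0,0],[0,0,0],40],[[0,0,0],[0,0,0],30],[[0,0,0],[0,0,0],20],[[0,0,0],[0,0,0],10],[[0,0,0],[0,0,0],8],[[0,0,0],[0,0,0],8],[[0,0,0],[0,0,0],8]]'

```text
time_s: 3.95
ee_pos: [427.4, -204.8, 14.3]
ee_rot: [-180.0, 0.0, -27.4]
force: [0.5, -0.9, 0.2]
gripper_width: 15.9
```

```bash
python3 -c "
from h import *
f=env.state();print(f['ee_pos'],f['ee_rot'],f['force'])
grab('top','top2');grab('scene','scene2')
crop('scene2',265,65,365,165,6,'q3')"
```

```text
[ 427.4107651  -204.78995676   14.29300247] [-1.79983935e+02  1.50315910e-02 -2.73793792e+01] [ 0.45255361 -0.88977404  0.19830265]
```

View pics/q3.png

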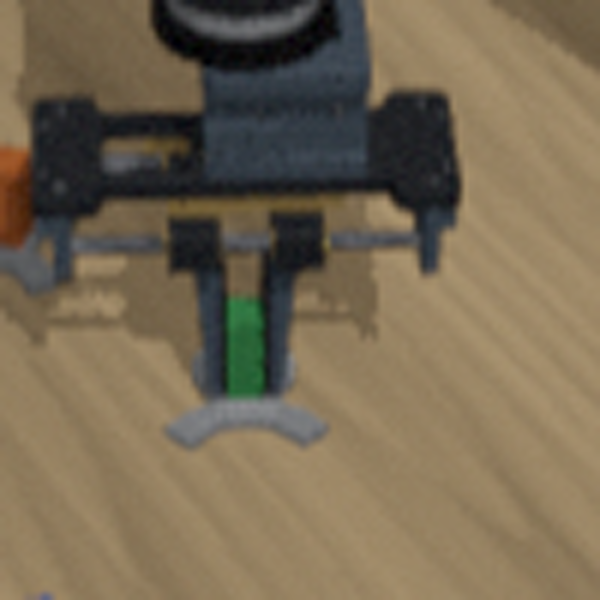

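```bash
python3 -c "
from h import *
plan([471.9,58.9,60],-60,8)"
```

```text
now [ 427.4 -204.8   14.3] [-180.     0.   -27.4] t 4.05 rotvec [-1.000e-02  2.000e-02  3.262e+01]
[[-0.0, 0.0, 4.08], [-10.2, -31.8, -5.7]]
[[-0.0, 0.0, 4.08], [-12.5, -31.0, -5.7]]
[[-0.0, 0.0, 4.08], [-14.6, -30.1, -5.7]]
[[-0.0, 0.0, 4.08], [-16.7, -28.9, -5.7]]
[[-0.0, 0.0, 4.08], [-18.7, -27.7, -5.7]]
[[-0.0, 0.0, 4.08], [-20.7, -26.3, -5.7]]
[[-0.0, 0.0, 4.08], [-22.5, -24.7, -5.7]]
[[-0.0, 0.0, 4.08], [-24.2, -23.1, -5.7]]
```

Lift first, then carry.

>>> servo_tool --plan '[[[0,0,0],[0,0,-20],8],[[0,0,0],[0,0,-25],8],[[0,0,4.1],[-10.2,-31.8,0],8],[[0,0,4.1],[-12.5,-31,0],8],[[0,0,4.1],[-14.6,-30,0],8],[[0,0,4.1],[-16.7,-28.9,0],8],[[0,0,4.1],[-18.7,-27.7,0],8],[[0,0,4.1],[-20.7,-26.3,0],8],[[0,0,3],[-18,-20,0],8],[[0,0,0],[0,0,0],8]]'

```text
time_s: 5.3
ee_pos: [468.8, 25.3, 60.9]
ee_rot: [-179.9, -0.0, -56.0]
force: [-0.3, -0.4, -1.0]
gripper_width: 15.8
```

```bash
python3 -c "
from h import *
plan([471.9,58.9,45],-60,3)"
```

```text
now [468.8  25.3  60.9] [-179.9   -0.   -56. ] t 5.3 rotvec [-0.06 -0.02  4.02]
[[-0.02, -0.01, 1.34], [-8.7, -7.1, 5.3]]
[[-0.02, -0.01, 1.34], [-8.9, -6.9, 5.3]]
[[-0.02, -0.01, 1.34], [-9.0, -6.7, 5.3]]
```

>>> servo_tool --plan '[[[0,0,1.3],[-8.5,-6.5,6],8],[[0,0,1.3],[-8,-6,10],8],[[0,0,1],[-7,-5,10],8],[[0,0,0],[0,0,6],8],[[0,0,0],[0,0,0],8],[[0,0,0],[0,0,0],8],[[0,0,0],[0,0,0],8],[[0,0,0],[0,0,0],8],[[0,0,0],[0,0,0],8],[[0,0,0],[0,0,0],8]]'

```text
time_s: 6.55
ee_pos: [470.6, 51.5, 28.3]
ee_rot: [-180.0, -0.1, -59.6]
force: [0.0, 0.4, -0.7]
gripper_width: 16.0
```

```bash
python3 -c "
from h import *
f=env.state();print(f['ee_pos'],f['ee_rot'],f['force'])
plan([471.9,58.9,17],-60,2)
p=f['ee_pos'];L=leaf(p[0],p[1],f['ee_rot'][2]+90,24,p[2]-14.3)+cover(546.4,101.9,-15)
grab('top','top3');grab('scene','scene3')
ov('scene3',L,275,140,375,260,6,'r1');ov('top3',L,255,145,345,235,6,'r2')
a=cv2.imread('pics/r1.png');b=cv2.imread('pics/r2.png');b=cv2.copyMakeBorder(b,0,180,0,0,0);I=np.hstack([a,b]);cv2.imwrite('pics/r.png',cv2.resize(I,None,fx=.7,fy=.7))"
```

```text
[470.57314859  51.46169165  28.3171178 ] [-1.79968251e+02 -1.21681236e-01 -5.96314554e+01] [ 0.03996612  0.44214738 -0.66083707]
now [470.6  51.5  28.3] [-1.80e+02 -1.00e-01 -5.96e+01] t 6.55 rotvec [-0.03 -0.12  0.37]
[[-0.02, -0.06, 0.18], [-2.9, -2.4, 5.7]]
[[-0.02, -0.06, 0.18], [-2.9, -2.4, 5.7]]
```

View pics/r.png

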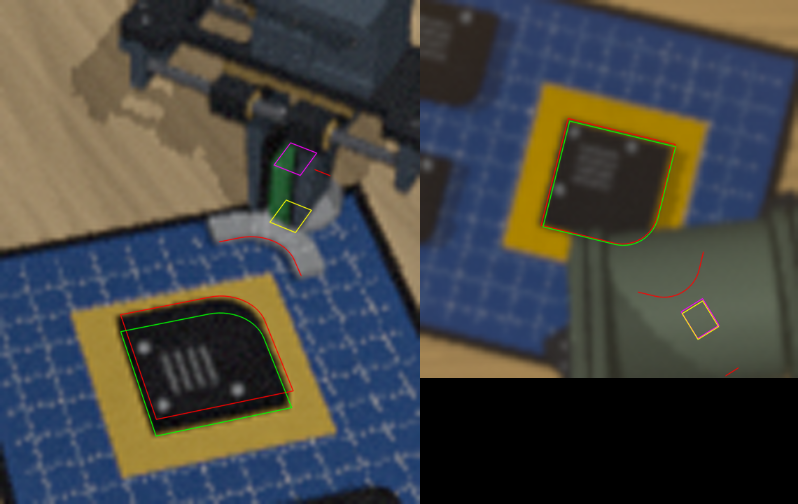

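```bash
python3 -c "
from h import *
f=env.state();p=f['ee_pos'];L=leaf(p[0],p[1],f['ee_rot'][2]+90,24,p[2]-14.3)[:1]
ov('scene3',L+cover(546.4,101.9,-15),300,180,365,240,12,'r3')"
```

```text
(no output)
```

View pics/r3.png

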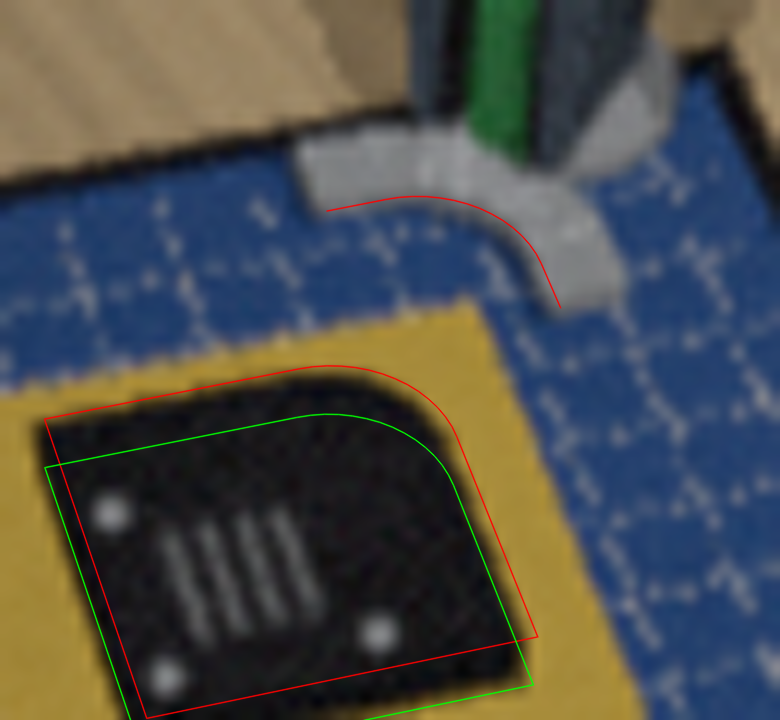

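```bash
python3 -c "
from h import *
plan([491.3,71.3,18],-60,3)"
```

```text
now [470.5  51.5  28.3] [-1.80e+02 -1.00e-01 -5.96e+01] t 6.65 rotvec [-0.02 -0.12  0.37]
[[-0.01, -0.04, 0.12], [-2.2, -9.3, 3.4]]
[[-0.01, -0.04, 0.12], [-2.2, -9.3, 3.4]]
[[-0.01, -0.04, 0.12], [-2.2, -9.3, 3.4]]
```

>>> servo_tool --plan '[[[0,0,0],[-5,-9.3,0],8],[[0,0,0],[-2,-9.3,0],8],[[0,0,0],[0,-6,3],8],[[0,0,0],[0,0,5],8],[[0,0,0],[0,0,2],8],[[0,0,0],[0,0,0],8],[[0,0,0],[0,0,0],8],[[0,0,0],[0,0,0],8],[[0,0,0],[0,0,0],8],[[0,0,0],[0,0,0],8]]'

```text
time_s: 7.9
ee_pos: [489.4, 71.3, 17.4]
ee_rot: [-180.0, -0.1, -59.6]
force: [-0.6, -0.3, -0.3]
gripper_width: 15.6
```

```bash
python3 -c "
from h import *
f=env.state();print(f['force'],f['torque'])
plan([491.3,71.3,16.5],-60,1)"
```

```text
[-0.6391149  -0.26015619 -0.30153174] [-0.02713602  0.03923703 -0.02546875]
now [489.4  71.3  17.4] [-1.80e+02 -1.00e-01 -5.96e+01] t 7.9 rotvec [-0.01 -0.11  0.37]
[[-0.01, -0.11, 0.37], [1.0, -1.6, 0.9]]
```

>>> servo_tool --plan '[[[0,-0.1,0.4],[1,-1.5,0.7],8],[[0,0,0],[0,0,0.5],8],[[0,0,0],[0,0,0.3],8],[[0,0,0],[0,0,0.3],8],[[0,0,0],[0,-1.5,0],8],[[0,0,0],[0,-1.5,0],8],[[0,0,0],[0,-1,0],8],[[0,0,0],[0,-1,0],8],[[0,0,0],[0,0,0],8],[[0,0,0],[0,0,0],8]]'

```text
time_s: 9.15
ee_pos: [494.0, 73.0, 16.4]
ee_rot: [179.8, 0.0, -60.0]
force: [-2.7, -1.6, 4.4]
gripper_width: 15.7
```

```bash
python3 -c "
from h import *
f=env.state();print(f['force'],f['torque'])
plan([506.1,79.8,16.5],-60,1)
p=f['ee_pos'];L=leaf(p[0],p[1],f['ee_rot'][2]+90,24,2)[:1]
grab('scene','scene4')
ov('scene4',L,295,180,360,240,12,'r4');crop('scene4',295,180,360,240,12,'r5')"
```

```text
[-2.6733062  -1.63095763  4.42292167] [-0.27603612  0.3366051  -0.00604018]
now [494.   73.   16.4] [179.8   0.  -60. ] t 9.15 rotvec [ 0.22  0.02 -0.02]
[[0.22, 0.02, -0.02], [0.1, -13.9, -0.2]]
```

View pics/r4.png

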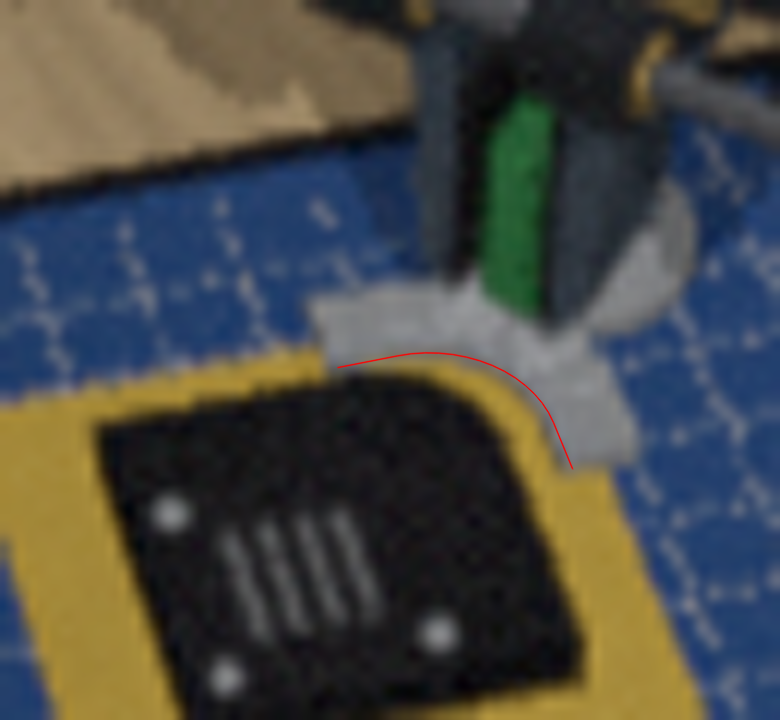

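>>> servo_tool --plan '[[[0.2,0,0],[0,-2,-0.3],8],[[0,0,0],[0,-2,0],8],[[0,0,0],[0,-2,0],8],[[0,0,0],[0,-1.5,0],8],[[0,0,0],[0,-1,0],8],[[0,0,0],[0,-0.7,0],8],[[0,0,0],[0,-0.5,0],8],[[0,0,0],[0,0,0],8],[[0,0,0],[0,0,0],8],[[0,0,0],[0,0,0],8]]'

```text
time_s: 10.45
ee_pos: [503.7, 78.5, 16.3]
ee_rot: [-179.9, 0.0, -60.0]
force: [-1.5, -0.8, 1.3]
gripper_width: 15.9
```

```bash
python3 -c "
from h import *
f=env.state();print(f['force'],f['torque'])
plan([506.1,79.8,16.5],-60,1)
grab('scene','scene5');crop('scene5',295,180,360,240,12,'r5')"
```

```text
[-1.46566254 -0.77543635  1.26437391] [-0.19067415  0.28333938 -0.00526507]
now [503.7  78.5  16.3] [-179.9    0.   -60. ] t 10.45 rotvec [-0.06  0.02 -0.03]
[[-0.06, 0.02, -0.03], [0.1, -2.8, -0.2]]
```

View pics/r5.png

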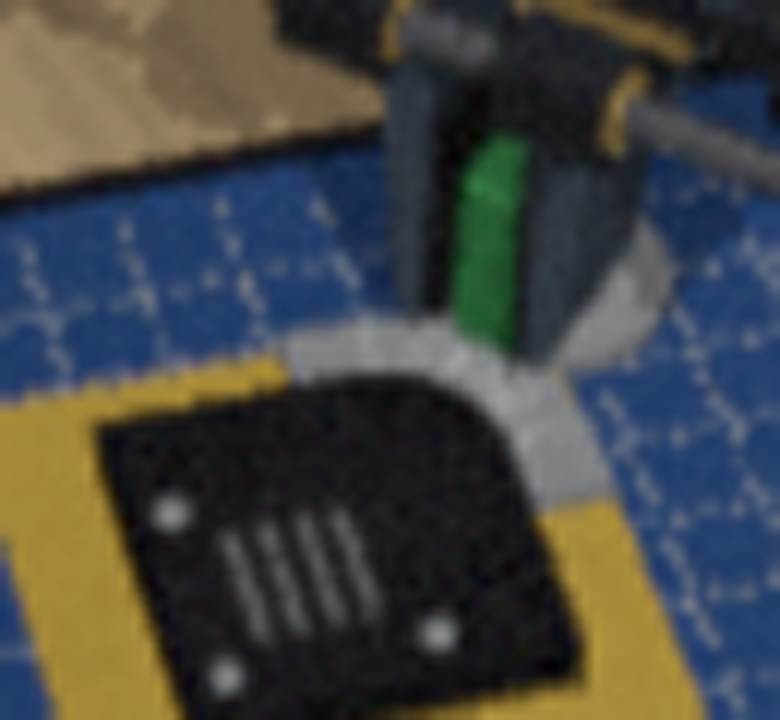

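>>> servo_tool --plan '[[[0,0,0],[0,-0.7,0],8],[[0,0,0],[0,-0.7,0],8],[[0,0,0],[0,-0.7,0],8],[[0,0,0],[0,-0.6,0],8],[[0,0,0],[0,-0.5,0],8],[[0,0,0],[0,-0.5,0],8],[[0,0,0],[0,-0.5,0],8],[[0,0,0],[0,0,0],8],[[0,0,0],[0,0,0],8],[[0,0,0],[0,0,0],8]]'

```text
time_s: 11.75
ee_pos: [507.5, 80.7, 16.3]
ee_rot: [-179.9, 0.0, -60.0]
force: [-1.6, -1.0, 1.8]
gripper_width: 15.8
```

```bash
python3 -c "
from h import *
f=env.state();print(f['force'],f['torque'])
F=R.from_euler('xyz',f['ee_rot'],degrees=True).inv().apply(f['force']);print('toolF',F)
plan([506.1,79.8,16.5],-60,1)"
```

```text
[-1.56468845 -1.03792365  1.77827473] [-0.23178155  0.23011219 -0.0063616 ]
toolF [ 0.11686035  1.87222207 -1.78014737]
now [507.5  80.7  16.3] [-179.9    0.   -60. ] t 11.75 rotvec [-0.06  0.02 -0.03]
[[-0.06, 0.02, -0.03], [0.1, 1.7, -0.2]]
```

>>> servo_tool --plan '[[[0,0,0],[0,-0.4,0],8],[[0,0,0],[0,-0.4,0],8],[[0,0,0],[0,-0.4,0],8],[[0,0,0],[0,-0.4,0],8],[[0,0,0],[0,-0.4,0],8],[[0,0,0],[0,-0.3,0],8],[[0,0,0],[0,-0.3,0],8],[[0,0,0],[0,-0.3,0],8],[[0,0,0],[0,0,0],8],[[0,0,0],[0,0,0],8]]'

```text
time_s: 13.0
ee_pos: [507.6, 80.8, 16.4]
ee_rot: [179.7, 0.0, -60.0]
force: [-2.8, -2.8, 5.2]
gripper_width: 15.6
```

```bash
python3 -c "
from h import *
f=env.state();print(f['force'],f['torque'])
F=R.from_euler('xyz',f['ee_rot'],degrees=True).inv().apply(f['force']);print('toolF',F)
plan([506.1,79.8,16.5],-60,1)
grab('scene','scene6');crop('scene6',295,180,360,240,12,'r6')"
```

```text
[-2.79038627 -2.80141259  5.21086304] [-0.54775366  0.54382488 -0.04969017]
toolF [ 1.02563043  3.84261604 -5.19323077]
now [507.6  80.8  16.4] [179.7   0.  -60. ] t 13.0 rotvec [0.28 0.04 0.02]
[[0.28, 0.04, 0.02], [0.1, 1.8, -0.1]]
```

View pics/r6.png

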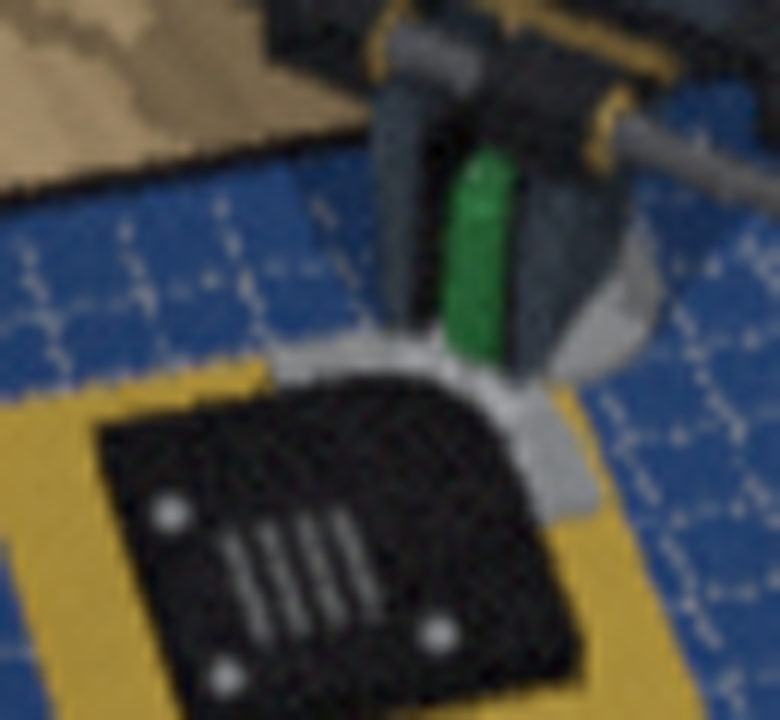

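>>> servo_tool --plan '[[[0.3,0,0],[0.3,-0.3,-0.3],8],[[0,0,0],[0.3,-0.4,0],8],[[0,0,0],[0.3,-0.4,0],8],[[0,0,0],[0.2,-0.4,0],8],[[0,0,0],[0,-0.5,0],8],[[0,0,0],[0,-0.5,0],8],[[0,0,0],[0,-0.6,0],8],[[0,0,0],[0,-0.6,0],8],[[0,0,0],[0,-0.6,0],8],[[0,0,0],[0,-0.6,0],8]]'

```text
time_s: 14.3
ee_pos: [507.8, 80.9, 16.6]
ee_rot: [179.5, 0.2, -59.9]
force: [-4.9, -3.6, 5.2]
gripper_width: 16.0
```

```bash
python3 -c "
from h import *
f=env.state();print(f['ee_pos'],f['ee_rot'],f['torque'])
F=R.from_euler('xyz',f['ee_rot'],degrees=True).inv().apply(f['force']);print('toolF',F)"
```

```text
[507.7955917   80.92807456  16.59893804] [ 1.79472665e+02  1.65634004e-01 -5.98699528e+01] [-0.72778336  0.71839539 -0.036413  ]
toolF [ 0.62903441  6.03023115 -5.17669657]
```

>>> servo_tool --plan '[[[0.3,0,0],[0,-0.7,-0.2],8],[[0.2,0,0],[0,-0.7,-0.1],8],[[0,0,0],[-0.3,-0.7,0],8],[[0,0,0],[-0.3,-0.7,0],8],[[0,0,0],[0,-0.7,0],8],[[0,0,0],[0,-0.7,0],8],[[0,0,0],[0,-0.7,0],8],[[0,0,0],[0,-0.7,0],8],[[0,0,0],[0,-0.7,0],8],[[0,0,0],[0,-0.7,0],8]]'

```text
time_s: 15.55
ee_pos: [508.0, 81.4, 16.7]
ee_rot: [179.2, 0.2, -59.8]
force: [-5.2, -3.6, 5.2]
gripper_width: 16.0
```

```bash
python3 -c "
from h import *
f=env.state();print(f['ee_pos'],f['ee_rot'],f['torque'])
F=R.from_euler('xyz',f['ee_rot'],degrees=True).inv().apply(f['force']);print('toolF',F)
p=f['ee_pos'];t=f['ee_rot'][2]+90
grab('scene','scene7');crop('scene7',295,180,360,240,12,'r7')
grab('top','top7');crop('top7',255,145,345,235,6,'r8')"
```

```text
[508.01001415  81.40395488  16.71977494] [179.23033276   0.18505944 -59.75261946] [-0.70948558  0.75115895 -0.03868449]
toolF [ 0.4653831   6.37316936 -5.13379216]
```

View pics/r7.png

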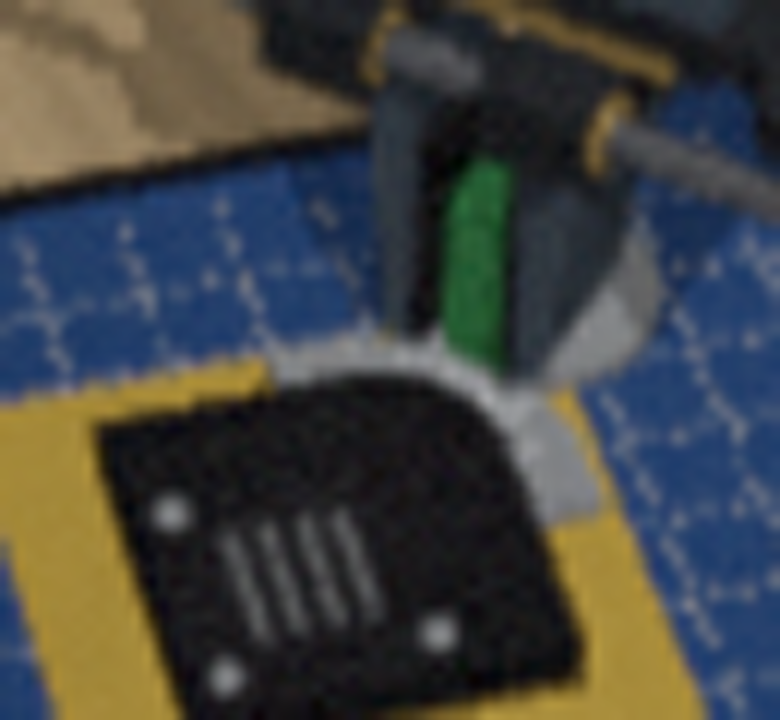

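View pics/r8.png

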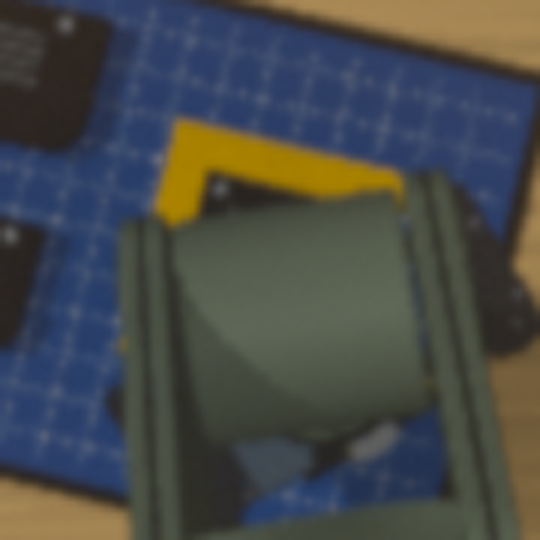

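>>> servo_tool --plan '[[[0,0,0],[0,-0.6,0],8],[[0.4,0,0],[0,-0.3,0],8],[[0.4,0,0],[0,-0.2,0],8],[[0,0,0],[0,-0.1,0],8],[[0,0,0],[0,0,0],8],[[0,0,0],[0,0,0],17],[[0,0,0],[0,0,0],20],[[0,0,0],[0,0,0],26],[[0,0,0],[0,0,0],34],[[0,0,0],[0,0,0],40]]'

```text
time_s: 16.9
ee_pos: [512.9, 83.2, 17.1]
ee_rot: [-179.5, 0.1, -59.8]
force: [0.7, -0.3, -0.7]
gripper_width: 39.3
```

```bash
python3 -c "
from h import *
grab('scene','scene8');crop('scene8',285,160,365,240,9,'r9')
f=env.state();print(f['force']);plan([460,53,130],-60,5)"
```

```text
[ 0.42344132  0.00459712 -0.35250588]
now [512.9  83.2  17.1] [-1.795e+02  1.000e-01 -5.980e+01] t 16.95 rotvec [-0.5   0.07  0.2 ]
[[-0.1, 0.01, 0.04], [-0.1, 12.0, -22.7]]
[[-0.1, 0.01, 0.04], [-0.1, 12.0, -22.7]]
[[-0.1, 0.01, 0.04], [-0.1, 12.1, -22.6]]
[[-0.1, 0.01, 0.04], [-0.1, 12.1, -22.6]]
[[-0.1, 0.01, 0.04], [-0.1, 12.1, -22.6]]
```

View pics/r9.png

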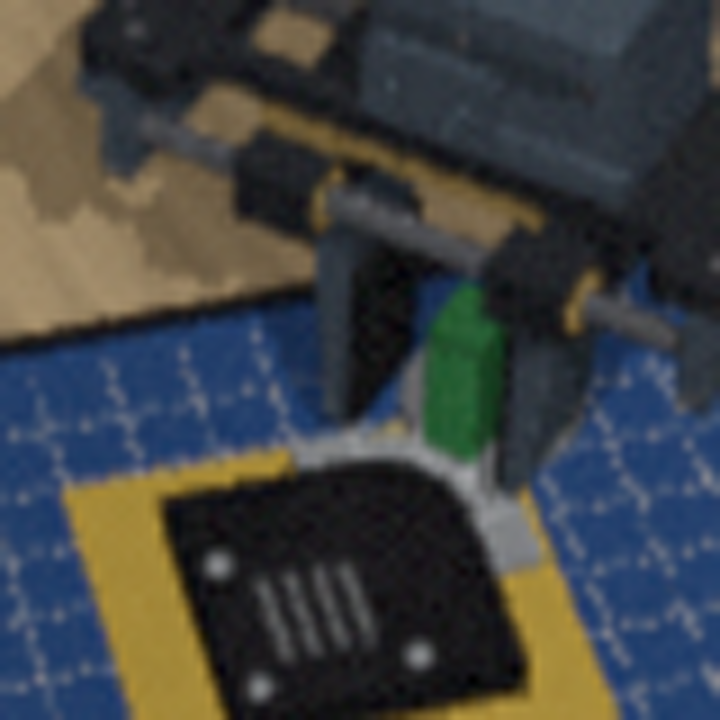

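>>> servo_tool --plan '[[[0,0,0],[0,1,-8],45],[[-0.2,0,0],[0,0,-20],45],[[0,0,0],[0,0,-25],45],[[0,0,0],[0,10,-30],45],[[0,0,0],[0,30,-20],45],[[0,0,0],[0,40,-10],45],[[0,0,0],[20,40,-10],45],[[0,0,0],[30,40,0],45],[[0,0,0],[30,40,0],45],[[0,0,0],[0,0,0],45]]'

```text
time_s: 18.2
ee_pos: [376.2, -92.1, 148.0]
ee_rot: [-179.3, -0.3, -59.7]
force: [-0.2, 0.8, -0.1]
gripper_width: 45.0
```

```bash
python3 -c "
from h import *
grab('scene','scene9');grab('top','top9')
C=cover(546.4,101.9,-15)
L=leaf(506.6,78.9,30,24,2)[:3]
crop('scene9',285,160,365,240,9,'s9');ov('top9',[],265,150,335,220,9,'t9')"
```

```text
(no output)
```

View pics/s9.png

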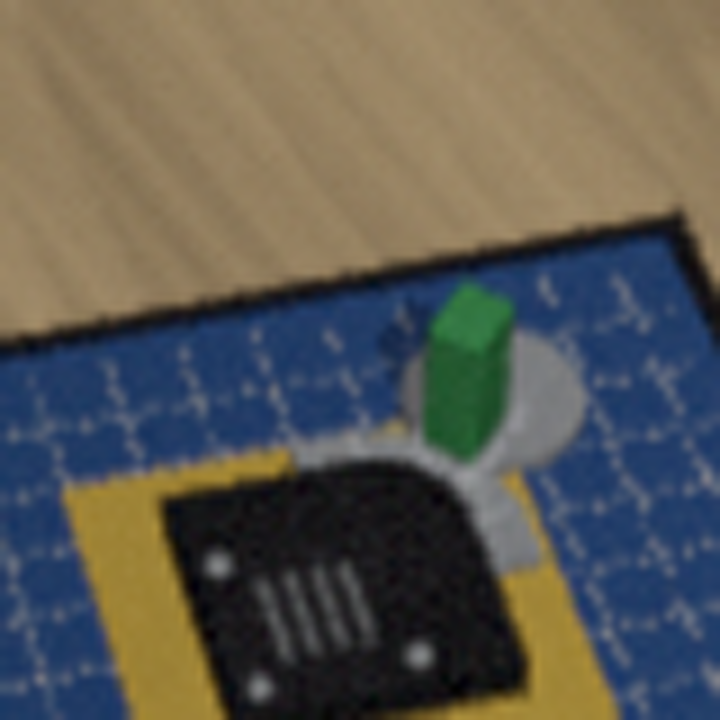

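View pics/t9.png

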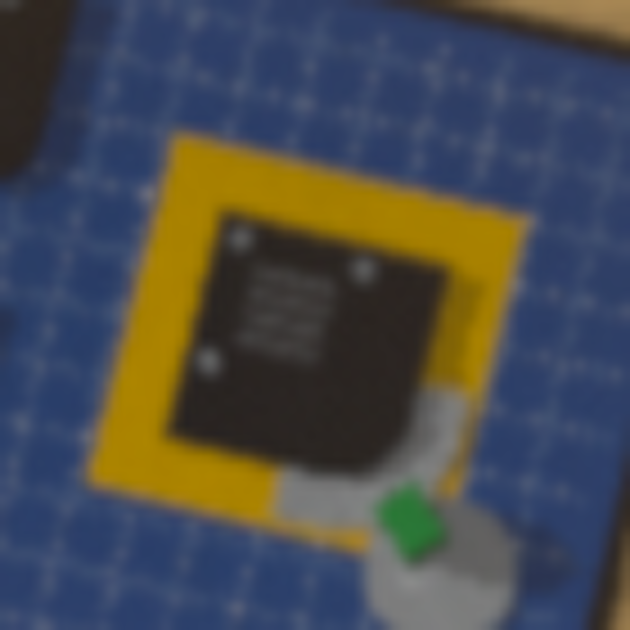

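```bash
python3 -c "
from h import *
def out(x,y,th,z):
    q=np.array([[37.5,25.5],[26,37],[9.5,20.5]]);m=q*[1,-1]
    return [(place(q,x,y,th,z),(255,255,0)),(place(m,x,y,th,z),(255,255,0))]
x,y=545.9,102.4
C=cover(x,y,-15);h=[x-46*.866,y-23]
L=leaf(*h,30,24,2)[:3]+out(*h,30,7)
ov('scene9',C+L,290,180,360,250,10,'s10');ov('top9',C+L,280,165,330,215,13,'t10')"
```

```text
(no output)
```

View pics/s10.png

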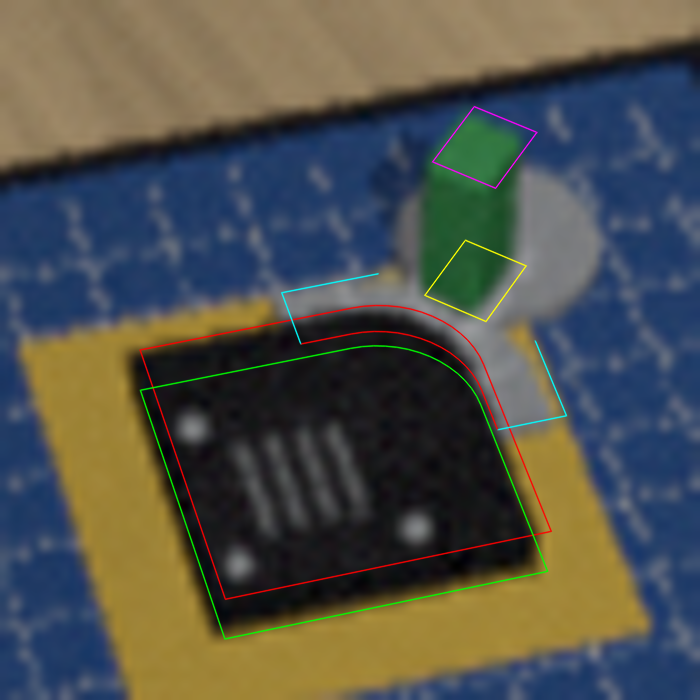

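View pics/t10.png

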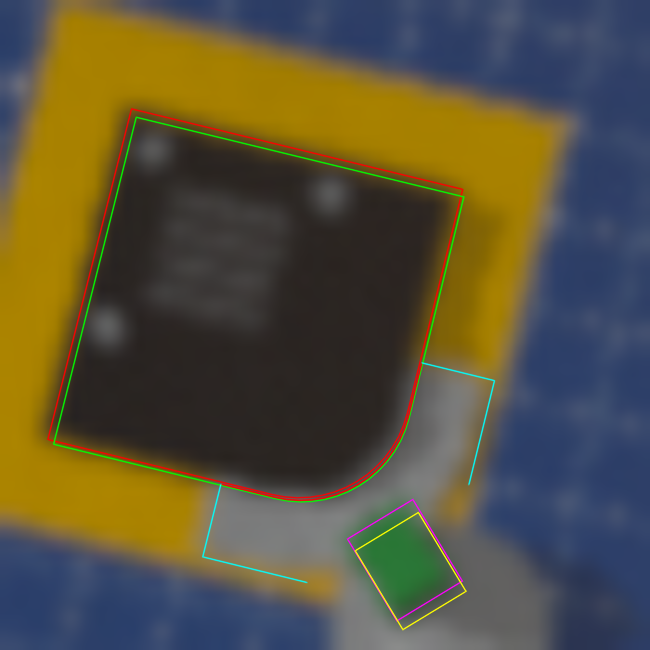

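```bash
python3 -c "
import cv2,numpy as np
from h import *
fs=[env.grab_frame('top')['pixels'].astype(float) for _ in range(4)]+[cv2.imread('pics/top9.png')[:,:,::-1].astype(float)]
g=[env.grab_frame('scene')['pixels'].astype(float) for _ in range(4)]+[cv2.imread('pics/scene9.png')[:,:,::-1].astype(float)]
A=np.mean(fs,0)[185:220,292:327];B=np.mean(g,0)[203:228,312:352]
for n,I,s in(('u1',A,18),('u2',B,18)):
    I=np.clip((I-15)*1.5,0,255).astype(np.uint8)[:,:,::-1];cv2.imwrite(f'pics/{n}.png',cv2.resize(I,None,fx=s,fy=s,interpolation=cv2.INTER_CUBIC))"
```

```text
(no output)
```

View pics/u1.png

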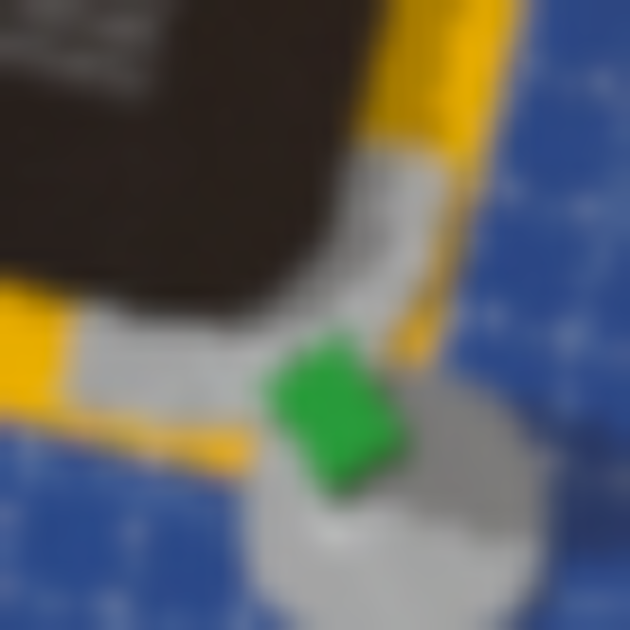

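View pics/u2.png

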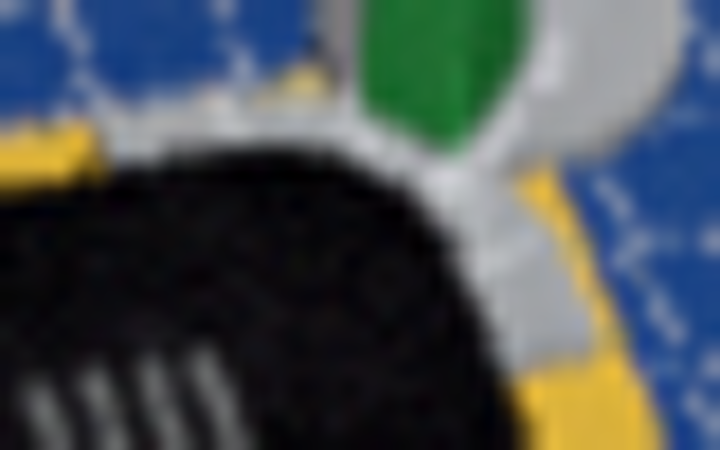

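```bash
python3 -c "
from h import *
plan([443.4,44,60],-60,6)"
```

```text
now [377.6 -89.4 147.2] [-179.3   -0.2  -59.3] t 18.7 rotvec [-0.67 -0.21  0.68]
[[-0.11, -0.04, 0.11], [-13.6, -20.6, 14.7]]
[[-0.11, -0.04, 0.11], [-13.6, -20.6, 14.7]]
[[-0.11, -0.04, 0.11], [-13.6, -20.6, 14.7]]
[[-0.11, -0.04, 0.11], [-13.7, -20.6, 14.6]]
[[-0.11, -0.04, 0.11], [-13.7, -20.6, 14.6]]
[[-0.11, -0.04, 0.11], [-13.7, -20.6, 14.6]]
```

>>> servo_tool --plan '[[[-0.2,0,0.2],[-13.6,-18,10],0],[[-0.2,0,0.2],[-13.6,-18,14],0],[[-0.2,0,0.2],[-13.6,-18,14],0],[[0,0,0],[-13.7,-18,14],0],[[0,0,0],[-12,-15,10],0],[[0,0,0],[-6,-8,4],0],[[0,0,0],[0,0,0],0],[[0,0,0],[0,0,0],0],[[0,0,0],[0,0,0],0],[[0,0,0],[0,0,0],0]]'

```text
time_s: 19.95
ee_pos: [426.3, 24.9, 80.4]
ee_rot: [-179.9, -0.4, -59.8]
force: [-0.6, 0.3, 0.2]
gripper_width: 0.3
```

```bash
python3 -c "
from h import *
plan([443.4,44,12],-60,3)"
```

```text
now [426.3  24.9  80.4] [-179.9   -0.4  -59.8] t 19.95 rotvec [-0.14 -0.36  0.2 ]
[[-0.05, -0.12, 0.07], [-2.8, -8.1, 22.8]]
[[-0.05, -0.12, 0.07], [-2.7, -8.1, 22.8]]
[[-0.05, -0.12, 0.07], [-2.7, -8.1, 22.8]]
```

>>> servo_tool --plan '[[[-0.1,-0.3,0.2],[-4,-9,12],0],[[0,0,0],[-3,-8,20],0],[[0,0,0],[-1,-5,16],0],[[0,0,0],[0,0,9],0],[[0,0,0],[0,0,4],0],[[0,0,0],[0,0,0],0],[[0,0,0],[0,0,0],0],[[0,0,0],[0,0,0],0],[[0,0,0],[0,0,0],0],[[0,0,0],[0,0,0],0]]'

```text
time_s: 21.2
ee_pos: [444.0, 43.8, 17.2]
ee_rot: [-179.8, -0.1, -60.2]
force: [0.8, 0.1, -0.1]
gripper_width: 0.6
```

```bash
python3 -c "
from h import *
grab('scene','scene10');crop('scene10',290,130,390,230,7,'v1')
plan([443.4,44,4.5],-60,2)"
```

```text
now [444.   43.8  17.2] [-1.798e+02 -1.000e-01 -6.020e+01] t 21.25 rotvec [-0.25 -0.1  -0.16]
[[-0.12, -0.05, -0.08], [-0.3, 0.2, 6.4]]
[[-0.12, -0.05, -0.08], [-0.3, 0.2, 6.4]]
```

View pics/v1.png

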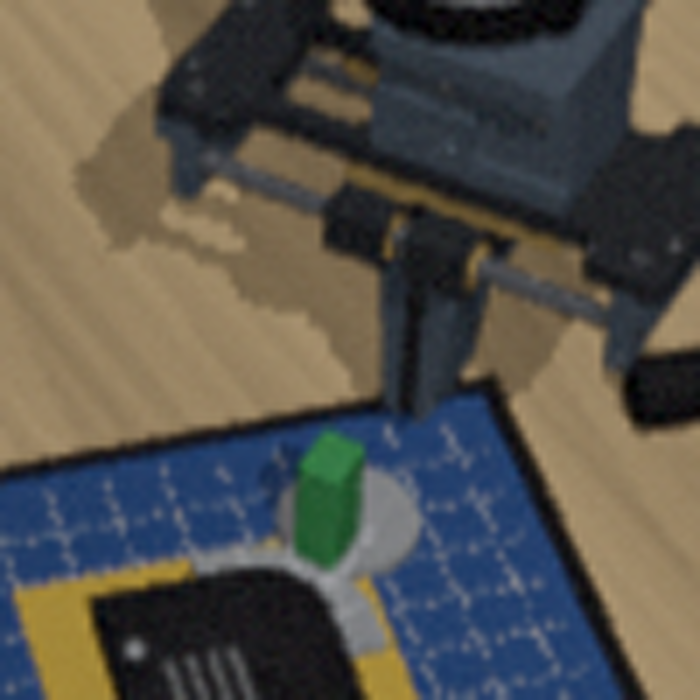

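>>> servo_tool --plan '[[[-0.2,-0.1,-0.2],[0,0,5],0],[[0,0,0],[0,0,4],0],[[0,0,0],[0,0,2],0],[[0,0,0],[0,0,0.5],0],[[0,0,0],[0,-2.5,0],0],[[0,0,0],[0,-2.5,0],0],[[0,0,0],[0,-2,0],0],[[0,0,0],[0,-1,0],0],[[0,0,0],[0,0,0],0],[[0,0,0],[0,0,0],0]]'

```text
time_s: 22.5
ee_pos: [451.7, 48.1, 4.9]
ee_rot: [-180.0, 0.0, -59.9]
force: [-0.5, 0.3, -0.1]
gripper_width: 0.5
```

```bash
python3 -c "
from h import *
s=env.state();p=s['ee_pos'];print(s['force'],'fwd',p[0]*.866+p[1]*.5,'lat',-p[0]*.5+p[1]*.866)
grab('scene','scene11');crop('scene11',290,150,370,230,9,'v2')"
```

```text
[-0.50993871  0.32439459 -0.08644045] fwd 415.2308689777958 lat -184.15111085948388
```

View pics/v2.png

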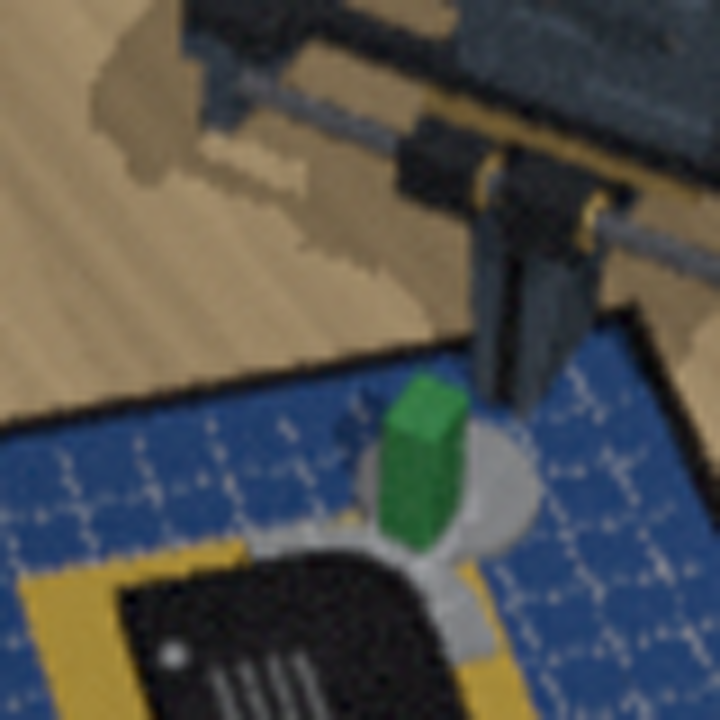

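>>> servo_tool --plan '[[[0,0,0],[0,-1,0.4],0],[[0,0,0],[0,-1,0],0],[[0,0,0],[0,-0.8,0],0],[[0,0,0],[0,-0.7,0],0],[[0,0,0],[0,-0.6,0],0],[[0,0,0],[0,-0.5,0],0],[[0,0,0],[0,-0.5,0],0],[[0,0,0],[0,-0.5,0],0],[[0,0,0],[0,-0.5,0],0],[[0,0,0],[0,-0.5,0],0]]'

```text
time_s: 23.8
ee_pos: [457.6, 51.6, 4.5]
ee_rot: [-180.0, 0.0, -59.9]
force: [-0.7, -0.2, -0.2]
gripper_width: 0.4
```

```bash
python3 -c "
from h import *
s=env.state();p=s['ee_pos'];print(s['force'],'fwd',p[0]*.866+p[1]*.5,'lat',-p[0]*.5+p[1]*.866)"
```

```text
[-0.66356258 -0.17650056 -0.24959669] fwd 422.13290745525035 lat -184.10815490191388
```

>>> servo_tool --plan '[[[0,0,0],[0,-0.5,0],0],[[0,0,0],[0,-0.5,0],0],[[0,0,0],[0,-0.5,0],0],[[0,0,0],[0,-0.5,0],0],[[0,0,0],[0,-0.5,0],0],[[0,0,0],[0,-0.5,0],0],[[0,0,0],[0,-0.5,0],0],[[0,0,0],[0,-0.5,0],0],[[0,0,0],[0,-0.5,0],0],[[0,0,0],[0,-0.5,0],0]]'

```text
time_s: 25.05
ee_pos: [458.9, 52.8, 4.1]
ee_rot: [179.6, 0.1, -59.9]
force: [-3.9, -3.0, 3.3]
gripper_width: 0.6
```

```bash
python3 -c "
from h import *
s=env.state();p=s['ee_pos'];print(s['force'],'fwd',p[0]*.866+p[1]*.5,'lat',-p[0]*.5+p[1]*.866)
grab('scene','scene12');crop('scene12',290,150,370,230,9,'v3')"
```

```text
[-3.87382009 -2.95075787  3.31525535] fwd 423.8130373806174 lat -183.7392358153142
```

View pics/v3.png

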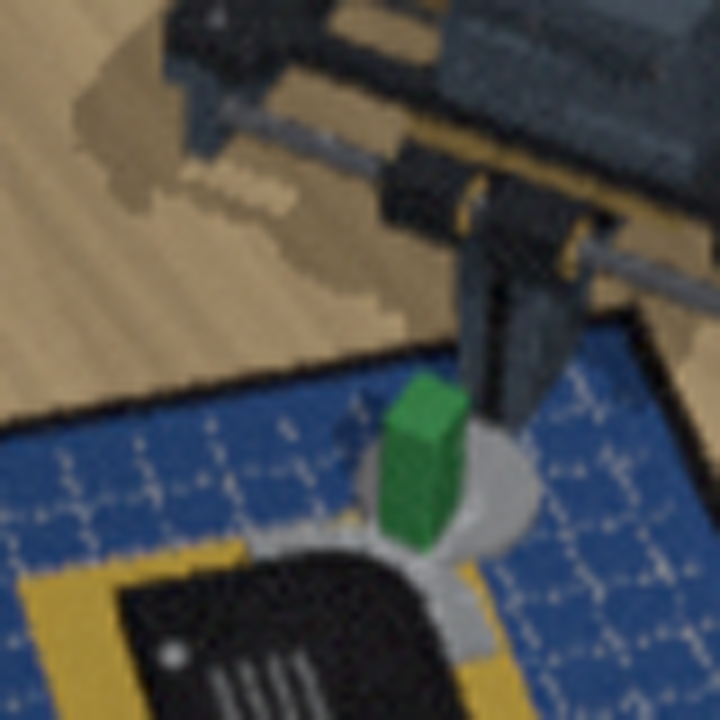

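>>> servo_tool --plan '[[[0.2,0,0],[0,-0.5,-0.3],0],[[0.2,0,0],[0,-0.6,0],0],[[0,0,0],[0,-0.6,0],0],[[0,0,0],[0,-0.6,0],0],[[0,0,0],[0,-0.6,0],0],[[0,0,0],[0,-0.6,0],0],[[0,0,0],[0,-0.6,0],0],[[0,0,0],[0,-0.6,0],0],[[0,0,0],[0,-0.6,0],0],[[0,0,0],[0,-0.6,0],0]]'

```text
time_s: 26.35
ee_pos: [458.8, 53.1, 4.1]
ee_rot: [179.4, 0.2, -59.7]
force: [-4.0, -4.6, 3.5]
gripper_width: 0.2
```

```bash
python3 -c "
from h import *
s=env.state();p=s['ee_pos'];print(s['force'],'fwd',p[0]*.866+p[1]*.5,'lat',-p[0]*.5+p[1]*.866)"
```

```text
[-3.988553   -4.56006606  3.51889626] fwd 423.88615498996484 lat -183.48123498370165
```

>>> servo_tool --plan '[[[0,0,0],[0,2,0],0],[[0,0,0],[0,5,0],0],[[0,0,0],[0,10,-3],0],[[0,0,0],[0,15,-15],0],[[0,0,0],[0,20,-30],0],[[0,0,0],[10,35,-30],0],[[0,0,0],[20,40,-20],0],[[0,0,0],[30,40,0],0],[[0,0,0],[15,20,0],0],[[0,0,0],[0,0,0],0]]'

```text
time_s: 27.6
ee_pos: [334.5, -108.8, 107.5]
ee_rot: [-179.8, -0.2, -59.8]
force: [0.0, 0.6, -0.4]
gripper_width: 0.2
```

```bash
python3 -c "
from h import *
grab('scene','scene13');grab('top','top13')
crop('scene13',285,160,365,240,9,'w1');crop('top13',280,165,330,215,13,'w2')
for n in('scene','top'):
    a=cv2.imread(f'pics/{n}9.png').astype(int);b=cv2.imread(f'pics/{n}13.png').astype(int);r=(slice(160,240),slice(285,365)) if n=='scene' else (slice(165,215),slice(280,330))
    d=np.abs(cv2.blur((a-b)[r].astype(np.float32),(3,3)));print(n,d.max(),d.mean())"
```

```text
scene 11.222222 0.72674775
top 7.2222223 0.52614814
```

View pics/w1.png

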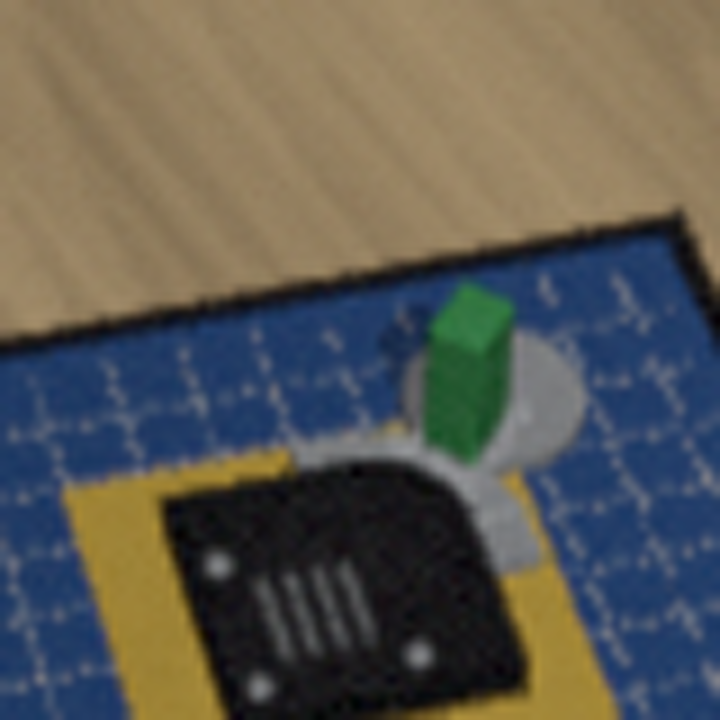

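View pics/top13.png

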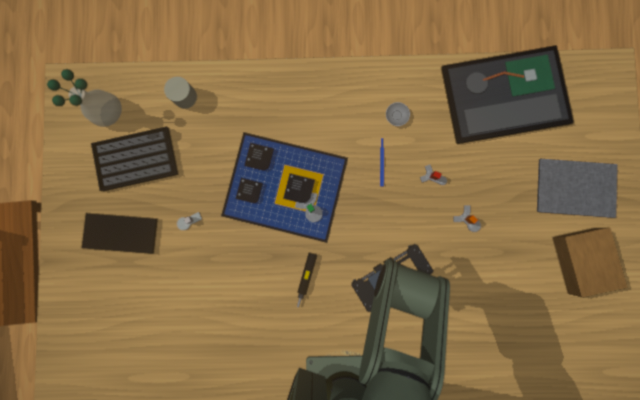

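```bash
python3 -c "
from workcell import env
print(env.job_done())"
```

```text
the job is handed in; nothing more can be done
None
```

The green leaf (24 mm) is pressed home on the station's corner, lying flat on the mat and released. I handed the job in at about 28 s and got no verdict back.

- **Which leaf:** I picked green by sight, because the station cover measures about 73 × 73.5 mm, close to the 74 mm a 24 mm radius gives. The parked covers measured about 68 and 61 mm. Touch then confirmed green. I did not try red or orange, so neither was rejected by touch.
- **Pressing home:** Held in the gripper, green stopped firmly at the expected home position. I pressed it there with about 6 N for over a second. After releasing it, I pushed its nose freely with about 5–6 N for over a second. The tool did not advance and the before and after pictures show no visible shift.
- **Checks:** The last pictures show no gap at the flanks or arc. The gripper's heading put the leaf about 30° to the world x axis, in line with the corner's bisector. In the top picture the pry stick, white-tabbed leaf, red leaf and orange leaf look undisturbed.
- **Disagreements:** The two cameras differed by 1–2 mm. In the top picture one outer tip of the leaf sat about 4 mm inside my assumed outline (that tip shape was a guess), while the other tip and the scene picture agreed to about 1 mm. The 2 mm fit therefore rests mainly on the contact stop and the unmoved free push. The tool also sprang about 5 mm forward when the grip opened, but the leaf did not follow.

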